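Click the depth-stop collar onto the drill guide's post

TASK

Pick up the brass depth-stop collar from the rubber mat, thread it over the upright steel post of the green drill guide and slide it gently down the post until the sprung balls click into the groove inside it. Stop at the click, do not push the collar on through past the balls, and let go so that the detent alone holds it up; leave everything else on the bench where it is.

Things in the scene. Friction and masses are not known exactly. Their poses are not given: they have to be found in the camera images.
- collar: The brass depth-stop collar with two thin blue bands: a straight sleeve 34 mm outside, 40 mm tall, about 130 g, standing upright on the mat; origin at the centre of its lower end, z along its bore. Both ends are alike. The bore is 18 mm, opening to 24 mm over the last 5 mm at both ends (bell mouths); a V groove 6.4 mm wide and 2.5 mm deep runs round the bore half way up.
- collar_mid (a point): The middle of the collar on its axis, 20 mm above its lower end: the plane of the inner groove. When the groove is within about 3 mm of the balls' height and the collar is let go, it centres itself on the balls and stays up.
- stand: The drill guide, fixed to the bench: a green square base plate 150 x 150 x 15 mm with a low dark fence (top at 31 mm) along its +x edge and a steel post 16 mm thick standing upright in its centre, with a boss 32 mm wide around its foot up to 23 mm. Origin at the centre of the plate's underside, on the post's axis, z up.
- post_tip (a point): Top end of the post, on its axis, 130 mm above the bench. The last 12 mm of the post taper from 16 mm to 7 mm.
- detent_nominal (a point): Point on the post's axis 94 mm above the bench, near the detent: two opposed sprung brass balls (8 mm balls standing 3 mm out of the post). They sit somewhere from 18 mm below to 18 mm above this point, differing each time and not measured, pointing in any direction.
- post_foot (a point): Foot of the post at the plate's top, 15 mm up. How sliding down feels: the lower mouth meets the balls with the groove 18 to 20 mm above them; 11 to 17 N forces them in, over about 5 mm; then a few N of rubbing; over the last 3 to 4 mm the balls pull the collar down by up to 20 N (the click); where this pull ends the groove is home; a further 2 mm takes 12 to 17 N and it breaks through.
- mat: The thin black rubber mat, 130 x 300 x 4 mm, fixed on the bench; origin at the centre of its underside. Three things stand on it in a row along its y axis, about 100 mm apart, in any order.
- spacer: A plain black plastic spacer ring, 38 mm wide and 30 mm tall, on the mat; not needed. Origin at the centre of its underside.
- handwheel: A small red plastic hand knob, 44 mm wide and 30 mm tall, on the mat; not needed. Origin at the centre of its underside.
- screwdriver: A screwdriver with a yellow handle lying on the bench; leave alone.
Things that resemble listed ones, but are neither listed nor needed, are in the scene too. Of the things that look like the stand, take the one that is farthest from the robot's base at the start.

How it is judged:
By the outcome, as a careful person would: the job done as asked, in the order asked, and still so for the second after the job is handed in, with the robot touching nothing.
It also fails if it takes over 67 s, if anything falls off the work surface, if the arm or the gripper's body presses on something with over 40 N, if the wrist force passes 120 N, or if a joint passes its speed limit or range.

ROBOT

A 6-joint arm with a two-finger parallel gripper is mounted at the origin on the work surface. World frame = base frame: x ahead of the robot, y to its left, z up, the work surface at z = 0. Lengths are in mm, angles in rad, forces in N, time in s.
With the tool pointing down it reaches from about 300 to 775 mm from the base axis. Payload 14.6 kg.
Tool frame: the origin (TCP) lies on the centre line of the jaws, within the pads' length; the fingertips stand 19 mm ahead of it and the grasp point (between the pads) is the TCP (bot.tip_reach is the distance from the TCP to the fingertips, in mm); z points along the fingers, y is the line along which they close (so a half turn about z gives the same grasp; the last joint's range is limited). The gripper opens to 85 mm and grips with 20 to 120 N. Pads are 22 mm wide; open, the fingers measure 114 mm over their backs; the gripper's body (76 mm by 85 mm) begins 54 mm behind the grasp point. The pads swing forward as they close: fully open they stand 13 mm farther back than shut.
Start: joints at [1.156, 0.3, 1.521, -0, 1.321, -0.067], TCP at [187.454, 517.059, 215.781] pointing down, gripper open.
Joint ranges: [-3.03, 3.03], [-0.79, 2.21], [0.23, 2.52], [-1.04, 4.18], [0, 3.07], [-2.55, 2.55]. Speed limits (rad/s): [2.22, 2.22, 2.57, 3.14, 3.14, 3.14].

INTERFACE

Orientations are given as a unit quaternion [w, x, y, z].
In Python, from rig import bot gives the robot as it stands. Calls block until the motion is done:
- bot.move_to(position, orientation): joint-space move of the TCP to a pose.
- bot.servo_line(position, attitude=None, speed=150, until_force=None): straight line of the TCP; attitude=None keeps the orientation; speed is the mean speed in mm/s. With until_force (N) it stops when the force on the tool has changed by that much, and returns True; else False.
- bot.move_joints(angles): joint-space move.
- bot.move_gripper(opening, grip_force=None): finger opening in mm; grip_force is the grip in N (None keeps the last); returns when the fingers have stopped.
- bot.dwell(seconds).
- bot.ik(position, orientation): joint angles nearest the present ones, or None.
- bot.read_state(): the state.
- bot.read_camera(name): name is "scene" or "top"; returns a dict with "image" (420x560x3 uint8, blue, green, red), "depth" (420x560 float32, mm along the optical axis (not along the pixel's ray), 0 where there is no reading), "fovy" (degrees; the focal length in pixels is half the picture's height over the tangent of half this angle, whatever the lens; pixels are square), "cx", "cy" (the principal point, pixels), "eye" and "attitude" of the camera in the world. Camera axes: x right, y down, z forward; pixel columns grow to the right and rows downward; lengths in mm; the calibration is good to about 2 mm. A picture is of the moment at which its call begins.
A pose or a line that the arm cannot do raises bot.MotionError and nothing moves.
- bot.finish_job(): hands the job in; it is judged then, once.
The state is a dict: "clock": time; "joint_positions": joint angles; "qvel": joint speeds; "effort": joint torques, N m; "ee_pos": TCP position; "tool_rot": TCP orientation; "ft_force": force on the tool from outside, world axes, zero at the start; "moment": the same for the moment, N m; "grip_width": finger opening in mm; "grip_force": force on a finger pad.
Only numpy, scipy, OpenCV 4.12 (cv2) and the standard library are available. Lean on these libraries where they do the work, as an engineer would, in place of code of your own. Each camera call takes 0.05 s, during which the arm holds its last target. There are 200 camera calls.

## Working session

There is one attempt and no reset: what is moved stays moved. The work goes in short steps, each a Python script; the robot and the scene stay as the last script left them, time stands still between calls to the robot, and variables do not carry over. Pictures are saved under pics/ and viewed, at most 10 in all, crops included, and the job is handed in when it is done.

```bash
ls; mkdir -p pics; cat > h.py <<'E'
import numpy as np, cv2
from scipy.spatial.transform import Rotation as R
from rig import bot
def K(c):
    f=c["image"].shape[0]/2/np.tan(np.radians(c["fovy"])/2); return f
def rot(c): 
    q=c["attitude"]; return R.from_quat([q[1],q[2],q[3],q[0]]).as_matrix()
def ray(c,u,v):
    d=np.array([(u-c["cx"])/K(c),(v-c["cy"])/K(c),1.]); return rot(c)@d
def plane(c,u,v,z):
    d=ray(c,u,v); e=np.array(c["eye"]); return e+d*(z-e[2])/d[2]
def dpt(c,u,v): return np.array(c["eye"])+ray(c,u,v)*c["depth"][int(v),int(u)]
def cloud(c):
    h,w=c["depth"].shape; u,v=np.meshgrid(np.arange(w),np.arange(h)); f=K(c)
    p=np.stack([(u-c["cx"])/f,(v-c["cy"])/f,np.ones_like(u)],-1)*c["depth"][...,None]
    return p@rot(c).T+np.array(c["eye"])
E
python3 - <<'E'
from h import *
for n in("scene","top"):
    c=bot.read_camera(n); cv2.imwrite(f"pics/{n}0.png",c["image"]); np.save(f"{n}0.npy",c,allow_pickle=True)
    print(n,c["fovy"],c["cx"],c["cy"],c["eye"],c["attitude"],rot(c)[:,2])
s=bot.read_state();print(s["clock"],s["tool_rot"],s["ft_force"],s["grip_width"])
E
```

```text
pics
scene 50.48711363902513 279.10837185163945 214.0437799549686 [958.45546484 246.79457985 875.5998774 ] [-0.17535826  0.52261977  0.79351138 -0.257794  ] [-0.54775403 -0.22583356 -0.80558347]
top 50.56605375703374 276.341307611153 217.70757502891564 [ 262.31484532   49.7068087  1360.4950502 ] [ 0.04166458 -0.7032709   0.70866095 -0.03838962] [ 0.11304873  0.00419252 -0.9935806 ]
0.1 [-1.14919294e-04  1.73007059e-01  9.84920452e-01 -4.97405457e-04] [ 0.75877717 -0.15467745 -0.1534396 ] 85.44368976324391
```

View pics/scene0.png

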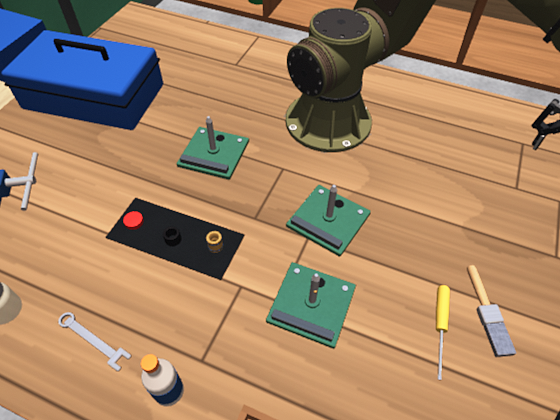

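View pics/top0.png

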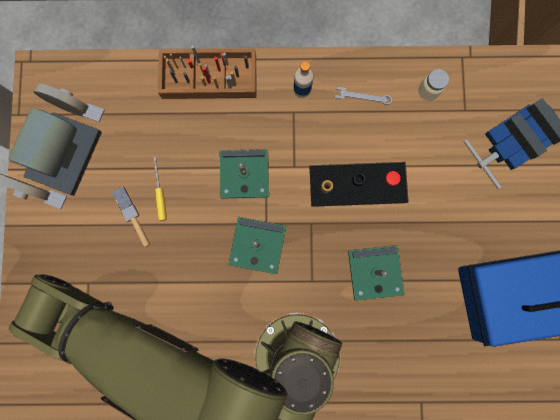

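The scene view shows three green stand lookalikes at (212,150), (330,215) and (312,303). In the top view they are at (376,272), (257,245) and (244,174). The mat holds a red knob, a black spacer and the brass collar, at (214,239) in scene and (327,186) in top. The stand at scene (312,303) / top (244,174) looks farthest from the base. I'll confirm that with numbers and a crop.

```bash
cat > tri.py <<'E'
from h import *
S=np.load("scene0.npy",allow_pickle=True).item();T=np.load("top0.npy",allow_pickle=True).item()
def tri(a,b):
    A=[];y=[]
    for c,(u,v) in((S,a),(T,b)):
        d=ray(c,u,v);d/=np.linalg.norm(d);P=np.eye(3)-np.outer(d,d);A.append(P);y.append(P@np.array(c["eye"]))
    p,r=np.linalg.lstsq(np.vstack(A),np.hstack(y),rcond=None)[:2];return p.round(1),r.round(1)
E
python3 - <<'E'
from tri import *
for c,n in((S,"scene"),(T,"top")):
    hsv=cv2.cvtColor(c["image"],cv2.COLOR_BGR2HSV)
    m=cv2.inRange(hsv,(65,80,40),(90,255,255))
    P=cloud(c)
    for k in cv2.findContours(m,cv2.RETR_EXTERNAL,2)[0]:
        if cv2.contourArea(k)>900:
            (u,v),sz,a=cv2.minAreaRect(k); p=plane(c,u,v,15)
            print(n,"green",round(u),round(v),np.round(sz),round(a),p.round(),"dist",round(np.hypot(*p[:2])))
a=S["image"][255:350,260:365];b=T["image"][145:205,212:278]
c1=S["image"][225:257,195:233];d=T["image"][170:203,308:346]
f=lambda i:cv2.resize(i,(400,300),interpolation=cv2.INTER_CUBIC)
cv2.imwrite("pics/crop.png",np.vstack([np.hstack([f(a),f(b)]),np.hstack([f(c1),f(d)])]))
# depth-cloud checks
for c,n,box in((S,"scene",(205,230,228,252)),(T,"top",(318,176,338,196))):
    P=cloud(c); x0,y0,x1,y1=box; Q=P[y0:y1,x0:x1].reshape(-1,3); print(n,"collar top z",np.percentile(Q[:,2],[5,50,95]).round(1)); 
E
```

```text
scene green 310 304 [73. 66.] 20 [561. 157.  15.] dist 583
scene green 328 218 [68. 53.] 29 [339. 116.  15.] dist 358
scene green 212 152 [63. 44.] 14 [ 255. -239.   15.] dist 349
scene green 106 18 [35. 72.] 90 [-175. -892.   15.] dist 910
scene green 34 16 [32. 69.] 90 [  -81. -1128.    15.] dist 1131
top green 376 273 [50. 49.] 83 [ 247. -241.   15.] dist 346
top green 257 245 [48. 49.] 11 [333. 115.  15.] dist 352
top green 244 174 [46. 48.] 87 [552. 155.  15.] dist 573
scene collar top z [ 1.7 14.5 44.2]
top collar top z [-0.5  5.  45. ]
```

View pics/crop.png

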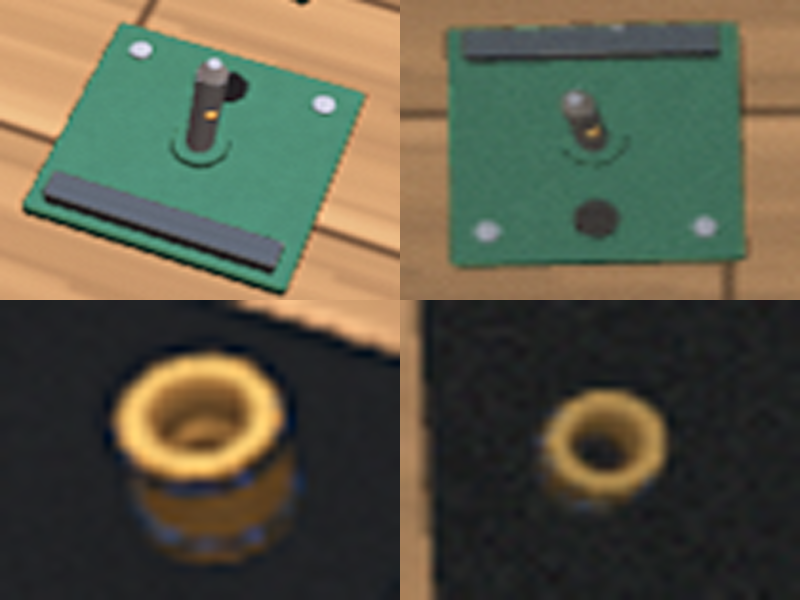

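The lookalikes are named by their top-view pixels: (376,273) at about 348 mm from the base, (257,245) at about 355 mm and (244,174) at about 578 mm. The last one is the stand. The crop confirms it, showing the post, a fence on its +x side and a brass ball at about scene (315,291). The only brass ring with blue bands is at scene (214,237) / top (327,185). Now I'll triangulate.

```bash
python3 - <<'E'
from tri import *
# collar: bright rim ellipse in both views
e=[]
for c,(x0,y0,x1,y1) in((S,(195,225,233,257)),(T,(308,170,346,203))):
    hsv=cv2.cvtColor(c["image"][y0:y1,x0:x1],cv2.COLOR_BGR2HSV)
    z=cloud(c)[y0:y1,x0:x1,2]
    m=((hsv[...,2]>120)&(hsv[...,1]>90)&(hsv[...,0]<30)&(z>34)&(z<55)).astype(np.uint8)*255
    k=max(cv2.findContours(m,0,1)[0],key=cv2.contourArea)
    el=cv2.fitEllipse(cv2.convexHull(k)); u,v=el[0][0]+x0,el[0][1]+y0; e.append((u,v)); print(el, (u,v),plane(c,u,v,44).round(1))
print("collar top",tri(*e))
print("tip",tri((315.7,274.1),(240.4,163.9)),plane(S,315.7,274.1,130),plane(T,240.4,163.9,130))
print("ball",tri((314.9,290.9),(243.2,170.7)))
for c in(S,T):   # cloud points of post: z 40..128 near stand
    P=cloud(c).reshape(-1,3);q=P[(np.abs(P[:,0]-557)<30)&(np.abs(P[:,1]-156)<30)]
    for a,b in((40,60),(60,80),(80,100),(100,118),(118,140)):
        w=q[(q[:,2]>a)&(q[:,2]<b)]; print(a,b,len(w),w.mean(0).round(1),w[:,2].max().round(1) if len(w) else 0)
print(bot.tip_reach)
Q=[0,.70710678,.70710678,0];Q2=[0,.70710678,-.70710678,0]
for p in([557,156,250],[450,-90,150]):
    for q in(Q,Q2):print(p,bot.ik(p,q))
E
```

```text
((18.556976318359375, 12.418560028076172), (11.995890617370605, 15.183237075805664), 76.37290954589844) (213.55697631835938, 237.41856002807617) [510.6 -95.   44. ]
((19.06983757019043, 15.188694953918457), (10.387651443481445, 10.627500534057617), 64.88965606689453) (327.06983757019043, 185.18869495391846) [509.2 -97.8  44. ]
collar top (array([509.3, -97.2,  41. ]), array([2.1]))
tip (array([555.3, 156. , 132.5]), array([1.8])) [553.66161091 156.61700353 130.        ] [556.13851992 155.32811197 130.        ]
ball (array([551.8, 156.4,  57.4]), array([22.9]))
40 60 32 [561.3 159.2  49.4] 57.8
60 80 38 [561.3 159.5  70. ] 79.7
80 100 37 [561.3 159.9  89.7] 99.1
100 118 39 [561.  159.6 108.7] 117.8
118 140 48 [557.7 158.7 124.3] 131.7
40 60 8 [549.3 153.1  51.2] 59.6
60 80 8 [550.1 153.3  71.6] 79.9
80 100 9 [549.  152.7  90.5] 99.7
100 118 9 [551.  151.1 110.4] 117.9
118 140 21 [553.5 154.5 125.8] 135.1
19.0
[557, 156, 250] [ 2.09758623e-01  3.40739002e-01  1.38785099e+00 -4.44089210e-16
  1.41300266e+00  2.09758623e-01]
[557, 156, 250] None
[450, -90, 150] [-2.77234246e-01  1.67908598e-01  1.84682043e+00 -4.44089210e-16
  1.12686362e+00 -2.77234246e-01]
[450, -90, 150] None
```

Heights check out: collar top 41 mm (expected 44) and post tip 132 mm (expected 130). Next is the pick-up.

```bash
cat > g.py <<'E'
from h import *
Q=[0,.70710678,.70710678,0]
def st(m=""):
    s=bot.read_state();print(m,"t",round(s["clock"],2),np.round(s["ee_pos"],1),"F",np.round(s["ft_force"],1),"M",np.round(s["moment"],2),"w",round(s["grip_width"],1),"g",round(s["grip_force"],1),flush=True);return s
E
python3 - <<'E'
from g import *
x,y=509.7,-96.7
bot.move_to([x,y,130],Q); st()
print(bot.servo_line([x,y,34],speed=100,until_force=8)); st()
bot.move_gripper(28,70); st("grip")
bot.servo_line([x,y,90],speed=80); st("lift")
bot.servo_line([x,y,210],speed=150); st("lift")
bot.move_to([555,156,210],Q); bot.dwell(.3); st("over")
for n in("scene","top"):
    c=bot.read_camera(n); np.save(f"{n}1.npy",c,allow_pickle=True)
    u=([255,185,385,310] if n=="scene" else [200,120,290,210]); a=c["image"][u[1]:u[3],u[0]:u[2]]
    cv2.imwrite(f"pics/{n}1.png",cv2.resize(a,None,fx=6 if n=="scene" else 6,fy=4.5 if n=="scene" else 6,interpolation=cv2.INTER_CUBIC))
E
```

```text
t 2.58 [509.9 -96.1 130.1] F [0.6 0.2 0.3] M [ 0.07 -0.    0.03] w 85.4 g 0.0
False
 t 3.68 [510.1 -96.8  34.6] F [-0.5 -0.1  0.7] M [ 0.02  0.02 -0.  ] w 85.7 g 0.0
grip t 4.27 [509.7 -96.7  34. ] F [-0.2 -0.3  0.5] M [-0.03  0.07 -0.02] w 28.2 g 0.0
lift t 5.12 [509.5 -96.6  89.6] F [-0.1  0.3 -0.9] M [-0.07 -0.04  0.02] w 28.0 g 0.0
lift t 6.07 [509.3 -96.6 209. ] F [ 0.   0.  -0.9] M [ 0.02 -0.03 -0.01] w 28.1 g 0.0
over t 7.38 [555.1 155.2 210.1] F [-0.8 -1.1 -0.3] M [ 0.01 -0.03 -0.01] w 27.9 g 0.0
```

View pics/scene1.png

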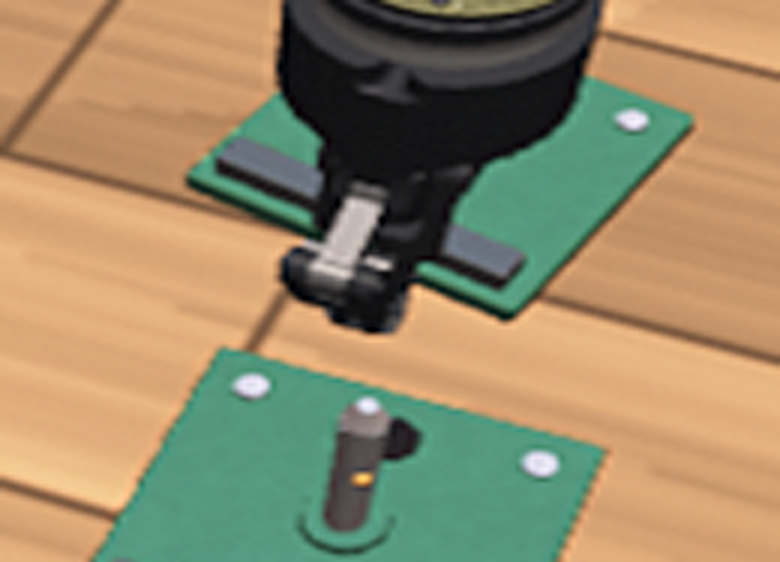

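Missed: the jaws closed to 28 mm with no force. I'll look at the mat again.

```bash
python3 - <<'E'
from g import *
st()
o=[]
for n,b in(("scene",(100,190,250,280)),("top",(300,150,420,222))):
    c=bot.read_camera(n); np.save(f"{n}0.npy",c,allow_pickle=True); x0,y0,x1,y1=b
    o.append(cv2.resize(c["image"][y0:y1,x0:x1],(500,300),interpolation=cv2.INTER_CUBIC))
cv2.imwrite("pics/mat2.png",np.vstack(o))
E
```

```text
t 7.47 [555.1 155.6 210.1] F [-0.5 -0.8 -0.1] M [-0.01  0.03  0.02] w 28.1 g 0.0
```

View pics/mat2.png

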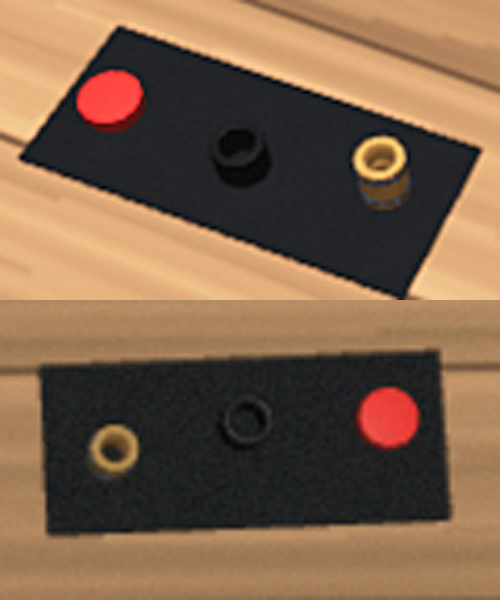

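The collar still stands at about top (327,185), essentially unmoved. I'll check where the tool actually appears in the images against the reported pose.

```bash
cat >> h.py <<'E'
def proj(c,p):
    q=rot(c).T@(np.array(p,float)-np.array(c["eye"])); return np.array([c["cx"],c["cy"]])+K(c)*q[:2]/q[2]
E
python3 - <<'E'
from g import *
for n in("scene1","top1"):
    c=np.load(n+".npy",allow_pickle=True).item()
    print(n,[proj(c,p).round(1) for p in([555,155.5,229],[555,155.5,210],[555,155.5,191],[0,0,0],[509.5,-97,44])])
    P=cloud(c).reshape(-1,3); q=P[(np.hypot(P[:,0]-555,P[:,1]-156)<70)&(P[:,2]>140)&(P[:,2]<260)]
    print(q[:,2].min() if len(q) else None, [(z,q[np.abs(q[:,2]-z)<5].mean(0).round(1),q[np.abs(q[:,2]-z)<5].min(0).round(),q[np.abs(q[:,2]-z)<5].max(0).round()) for z in(190,200,210,230)if (np.abs(q[:,2]-z)<5).any()])
for n in("scene0","top0"):
    c=np.load(n+".npy",allow_pickle=True).item(); x0,y0,x1,y1=(195,225,233,257) if n=="scene0" else(308,170,346,203)
    z=cloud(c)[y0:y1,x0:x1]; q=z[(z[...,2]>38)&(z[...,2]<60)]; print(n,"rim cloud",len(q),q.mean(0),(q.min(0)+q.max(0))/2)
E
```

```text
scene1 [array([319.2, 246.5]), array([318.3, 252.3]), array([317.4, 257.9]), array([328., 121.]), array([213. , 236.7])]
225.7160277535295 [(230, array([561.6, 160.2, 230.6]), array([539., 145., 226.]), array([583., 167., 235.]))]
top1 [array([237.1, 155.5]), array([237.8, 157.3]), array([238.4, 159. ]), array([296. , 356.9]), array([326.8, 185.1])]
None []
scene0 rim cloud 125 [510.98958072 -94.2443515   42.31958658] [510.10066971 -94.9983702   42.54890722]
top0 rim cloud 68 [509.55293418 -97.8514451   43.05510006] [509.88519101 -97.61177744  43.45463425]
```

View pics/top1.png

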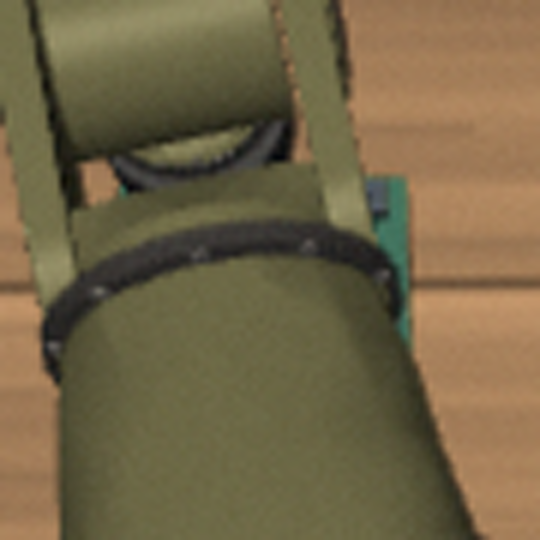

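```bash
python3 - <<'E'
from g import *
c=np.load("scene1.npy",allow_pickle=True).item();P=cloud(c)
for v in range(222,264,3): print(v,[tuple(P[v,u].round().astype(int)) for u in range(300,334,5)])
c=np.load("top0.npy",allow_pickle=True).item();x0,y0=308,170;z=cloud(c)[170:203,308:346,2]
hsv=cv2.cvtColor(c["image"][170:203,308:346],cv2.COLOR_BGR2HSV)
m=((hsv[...,2]>120)&(hsv[...,1]>90)&(hsv[...,0]<30)&(z>34)&(z<55)).astype(np.uint8)*255
print(np.add(cv2.fitEllipse(cv2.convexHull(max(cv2.findContours(m,0,1)[0],key=cv2.contourArea)))[0],(308,170)))
E
```

```text
222 [(np.int64(384), np.int64(63), np.int64(29)), (np.int64(380), np.int64(74), np.int64(28)), (np.int64(577), np.int64(141), np.int64(321)), (np.int64(593), np.int64(153), np.int64(350)), (np.int64(958), np.int64(247), np.int64(876)), (np.int64(592), np.int64(167), np.int64(357)), (np.int64(590), np.int64(174), np.int64(358))]
225 [(np.int64(395), np.int64(67), np.int64(33)), (np.int64(390), np.int64(78), np.int64(32)), (np.int64(593), np.int64(146), np.int64(338)), (np.int64(594), np.int64(153), np.int64(343)), (np.int64(594), np.int64(161), np.int64(347)), (np.int64(589), np.int64(167), np.int64(344)), (np.int64(574), np.int64(171), np.int64(328))]
228 [(np.int64(393), np.int64(67), np.int64(17)), (np.int64(393), np.int64(79), np.int64(25)), (np.int64(597), np.int64(147), np.int64(336)), (np.int64(593), np.int64(154), np.int64(334)), (np.int64(595), np.int64(162), np.int64(342)), (np.int64(586), np.int64(167), np.int64(332)), (np.int64(576), np.int64(172), np.int64(323))]
231 [(np.int64(399), np.int64(70), np.int64(16)), (np.int64(397), np.int64(81), np.int64(19)), (np.int64(598),
[... 2830 characters left out ...]
64(154), np.int64(0))]
258 [(np.int64(459), np.int64(94), np.int64(1)), (np.int64(453), np.int64(104), np.int64(-2)), (np.int64(449), np.int64(114), np.int64(-1)), (np.int64(584), np.int64(158), np.int64(237)), (np.int64(577), np.int64(165), np.int64(231)), (np.int64(435), np.int64(146), np.int64(-2)), (np.int64(431), np.int64(156), np.int64(-1))]
261 [(np.int64(464), np.int64(96), np.int64(-2)), (np.int64(461), np.int64(107), np.int64(-1)), (np.int64(456), np.int64(117), np.int64(0)), (np.int64(450), np.int64(127), np.int64(-3)), (np.int64(448), np.int64(138), np.int64(1)), (np.int64(443), np.int64(149), np.int64(0)), (np.int64(438), np.int64(159), np.int64(-2))]
[327.21903038 185.1053915 ]
```

The depth data puts the real fingertips at about z=230 with the TCP reported at 210. They should be at 191, so the jaws closed above the collar. I'll probe the bare bench gently to calibrate the height.

```bash
python3 - <<'E'
from g import *
print(bot.tip_reach)
bot.move_to([530,20,90],Q); bot.move_gripper(34); 
print(bot.servo_line([530,20,-40 if False else 19],speed=60,until_force=5)); st("touch?")
c=bot.read_camera("scene"); d=bot.read_camera("top"); np.save("scene2.npy",c,allow_pickle=True);np.save("top2.npy",d,allow_pickle=True)
print(proj(c,[530,20,0]),proj(d,[530,20,0]))
a=cv2.resize(c["image"][190:290,210:320],(440,400),interpolation=2);b=cv2.resize(d["image"][120:220,220:310],(360,400),interpolation=2)
cv2.imwrite("pics/probe.png",np.hstack([a,b]))
E
```

```text
19.0
False
touch? t 9.9 [530.2  20.   19.4] F [ 0.5 -0.2  0.6] M [-0.01 -0.    0.  ] w 33.9 g 0.0
[257.40822449 272.15435879] [287.47854017 181.53167369]
```

View pics/probe.png

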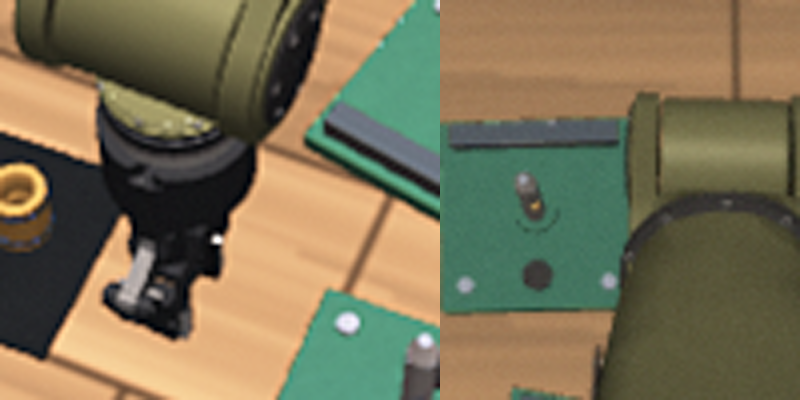

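Nothing touched at z=19, where contact was nominally due. I'll continue slowly until it does.

```bash
python3 - <<'E'
from g import *
try: print(bot.servo_line([530,20,-25],speed=25,until_force=4)); 
except bot.MotionError as e: print(e)
st("touch")
c=bot.read_camera("scene");P=cloud(c)
m=(P[...,2]>6)&(P[...,2]<30)&(abs(P[...,0]-530)<60)&(abs(P[...,1]-20)<35); q=P[m]
print(len(q),q.mean(0),np.percentile(q,5,0),np.percentile(q,95,0))
E
```

```text
True
touch t 11.28 [530.   20.  -16.2] F [-1.1  0.1  6.1] M [-0.02  0.21 -0.03] w 34.0 g 3.1
53 [533.97777499  29.10816307  18.31606088] [509.12127723  24.62644987   8.10186819] [560.34846584  31.99082683  29.42742218]
```

True fingertips are 16 mm behind the reported TCP, instead of 19 mm ahead, so z is off by 35 mm. X and y look right. I'll grasp again with commanded z 35 mm lower.

```bash
cat >> g.py <<'E'
DZ=35.  # true grasp-point z = reported z + DZ
E
python3 - <<'E'
from g import *
x,y=509.7,-97
bot.servo_line([530,20,80],speed=150); bot.move_gripper(85); bot.move_to([x,y,60],Q)
print(bot.servo_line([x,y,34-DZ],speed=80,until_force=8)); st()
bot.move_gripper(20,70); s=st("grip")
if s["grip_width"]>30:
    bot.servo_line([x,y,40],speed=60); st("lift")
    bot.servo_line([x,y,210-DZ],speed=150)
    bot.move_to([555,156,210-DZ],Q); bot.dwell(.2); st("over")
    c=bot.read_camera("scene"); np.save("scene3.npy",c,allow_pickle=True)
    cv2.imwrite("pics/scene3.png",cv2.resize(c["image"][205:345,255:375],(600,600),interpolation=2))
    print([proj(c,p).round(1) for p in([555,156,180],[555,156,220],[555,156,130])])
E
```

```text
False
 t 14.13 [510.  -97.1  -0.6] F [ 0.4  0.4 -0.7] M [ 0.01 -0.   -0.02] w 85.0 g 0.0
grip t 14.66 [ 5.099e+02 -9.710e+01 -5.000e-01] F [-1.5  1.   4.6] M [ 0.09  0.26 -0.01] w 33.0 g 69.7
lift t 15.49 [509.5 -96.9  39.8] F [ 0.3 -0.3 -1. ] M [-0.06  0.03  0.03] w 32.7 g 69.4
over t 17.75 [555.2 154.8 175.1] F [ 0.  -0.9 -0.7] M [-0.02 -0.04  0.02] w 32.7 g 69.5
[array([317.2, 261.1]), array([319. , 249.4]), array([315.1, 274.6])]
```

View pics/scene3.png

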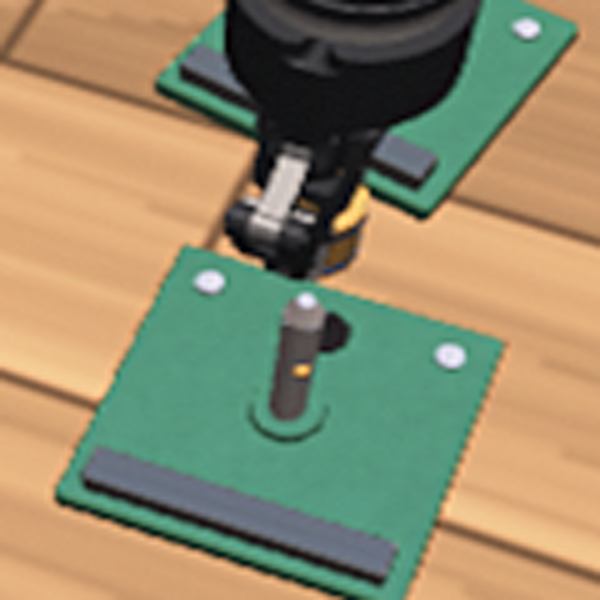

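The collar is held and sits about 50 mm above the tip, laterally in line with it. Its bottom is at reported z + 4.6. I'll start threading with small steps, watching the force.

```bash
cat >> g.py <<'E'
def force(n=4):
    f=[]
    for _ in range(n):
        f.append(bot.read_state()["ft_force"]); bot.dwell(.02)
    return np.mean(f,0)
BOT=4.6
E
python3 - <<'E'
from g import *
x,y=555.,156.
bot.servo_line([x,y,132-BOT],speed=80); bot.dwell(.15); f0=force(6); print("f0",f0.round(2))
b=132
while b>114.5:
    b-=1.5; bot.servo_line([x,y,b-BOT],speed=25); f=force()-f0
    print(round(b,1),f.round(1),round(x,2),round(y,2),flush=True)
    if f[2]>10: print("stop");break
    l=f[:2]
    if np.hypot(*l)>2.5: x,y=np.array([x,y])+np.clip(l*.1,-1,1)
st()
E
```

```text
f0 [ 0.09  0.27 -1.17]
130.5 [0.  0.1 0. ] 555.0 156.0
129.0 [-0.3 -0.4  0.2] 555.0 156.0
127.5 [-0.2 -0.4 -0.1] 555.0 156.0
126.0 [-0.2 -0.6  0.4] 555.0 156.0
124.5 [ 0.1 -0.2  0.4] 555.0 156.0
123.0 [ 0.2 -0.   0.5] 555.0 156.0
121.5 [-0.2 -0.3  0.2] 555.0 156.0
120.0 [-0.2 -0.4 -0.3] 555.0 156.0
118.5 [-0.3 -1.  -0.1] 555.0 156.0
117.0 [ 0.1 -0.4  0.3] 555.0 156.0
115.5 [ 0.2 -0.3 -0.2] 555.0 156.0
114.0 [-0.6  0.3 -0.1] 555.0 156.0
 t 22.59 [554.9 156.  109.3] F [-1.1 -0.1 -1.1] M [ 0.05  0.13 -0.02] w 32.5 g 69.5
```

```bash
python3 - <<'E'
from g import *
x,y=555.,156.; f0=np.array([.09,.27,-1.17]); b=114.; meet=None; fmin=0
while b>52:
    step=1.0 if meet is None or meet-b<10 else .5
    b-=step; bot.servo_line([x,y,b-BOT],speed=20); f=force(3)-f0
    print(round(b,1),f.round(1),round(x,2),round(y,2),"" if meet is None else round(meet-b,1),flush=True)
    if meet is None and f[2]>5: meet=b+.5
    if meet is not None: fmin=min(fmin,f[2])
    if f[2]>24 or np.hypot(*f[:2])>20: print("stop high");break
    if meet is not None and fmin<-6 and f[2]>-3: print("HOME");break
    if meet is not None and meet-b>21.5: print("far");break
    if np.hypot(*f[:2])>2.5: x,y=np.array([x,y])+np.clip(f[:2]*.08,-.6,.6)
st()
E
```

```text
113.0 [-2.2  0.9  1.1] 555.0 156.0 
112.0 [-3.9  1.3 -0.9] 555.0 156.0 
111.0 [-3.7  1.1 -0.8] 554.69 156.11 
110.0 [-1.5  0.6 -0.1] 554.39 156.19 
109.0 [-0.5 -0.2 -0.1] 554.39 156.19 
108.0 [-0.4  0.2  0.4] 554.39 156.19 
107.0 [-0.3 -0.2 -0. ] 554.39 156.19 
106.0 [ 0.1 -0.4 -0.3] 554.39 156.19 
105.0 [0.1 0.3 0.6] 554.39 156.19 
104.0 [-0.3 -0.2  0. ] 554.39 156.19 
103.0 [ 0.1 -0.1 -0.2] 554.39 156.19 
102.0 [0.1 0.1 0.2] 554.39 156.19 
101.0 [ 0.  -0.2  0.5] 554.39 156.19 
100.0 [-0.7 -0.  -0.3] 554.39 156.19 
99.0 [ 0.1 -0.4 -0.1] 554.39 156.19 
98.0 [-0.5 -0.5 -0.2] 554.39 156.19 
97.0 [ 0.1 -0.1 -0.6] 554.39 156.19 
96.0 [0.1 0.  0. ] 554.39 156.19 
95.0 [-0.5 -0.2  0.2] 554.39 156.19 
94.0 [ 0.3 -0.2  0. ] 554.39 156.19 
93.0 [ 0.1 -0.3 -0. ] 554.39 156.19 
92.0 [-0.  0.  0.] 554.39 156.19 
91.0 [ 0.4 -0.2 -0.2] 554.39 156.19 
90.0 [ 0.6 -0.   0. ] 554.39 156.19 
89.0 [-0.1  0.   0.1] 554.39 156.19 
88.0 [-0.4 -0.6  0.3] 554.39 156.19 
87.0 [-0.3 -0.4  0.5] 554.39 156.19 
86.0 [ 0.5 -0.7  0.6] 554.39 156.19 
85.0 [-0.3 -0.6  0.1] 554.39 156.19 
84.0 [ 0.  -0.4  0.3] 554.39 
[... 805 characters left out ...]
.1 1.2 0.5] 553.3 156.19 12.0
63.0 [ 1.1  1.5 -0.9] 553.3 156.19 12.5
62.5 [ 0.5  1.4 -0.6] 553.3 156.19 13.0
62.0 [ 1.8  1.8 -4.9] 553.3 156.19 13.5
61.5 [ 1.1  1.5 -4.4] 553.44 156.34 14.0
61.0 [ 1.3 -0.9 -1.6] 553.44 156.34 14.5
60.5 [ 1.1  1.  -5. ] 553.44 156.34 15.0
60.0 [  4.5   0.6 -16.3] 553.44 156.34 15.5
59.5 [ -0.2   1.9 -16.8] 553.8 156.38 16.0
59.0 [  0.7   0.6 -17.3] 553.8 156.38 16.5
58.5 [ -0.7   0.  -17.6] 553.8 156.38 17.0
58.0 [ -3.4  -2.  -13.3] 553.8 156.38 17.5
57.5 [-2.4 -3.1 -8.6] 553.53 156.22 18.0
57.0 [-1.8 -1.4 -3.2] 553.34 155.97 18.5
56.5 [-3.2 -1.6  4.5] 553.34 155.97 19.0
HOME
 t 42.39 [553.8 156.1  52.6] F [-2.3 -1.8  3.7] M [-0.21  0.36 -0.01] w 32.4 g 73.8
```

The pull peaked at −17.6 N and crossed zero at 18.5–19 mm past first contact, so the groove is home. I'll back off 0.3 mm, release and retreat.

```bash
python3 - <<'E'
from g import *
x,y=553.34,155.97
bot.servo_line([x,y,56.8-BOT],speed=10); st("pre")
bot.move_gripper(70); st("open")
bot.servo_line([x,y,190],speed=130); bot.move_to([420,-100,220],Q); st("away")
o=[]
for n,b in(("scene",(255,250,375,350)),("top",(205,130,285,210))):
    c=bot.read_camera(n); x0,y0,x1,y1=b
    o.append(cv2.resize(c["image"][y0:y1,x0:x1],(400,400),interpolation=2))
    P=cloud(c).reshape(-1,3);q=P[(np.hypot(P[:,0]-555,P[:,1]-156)<30)&(P[:,2]>35)]; w=q[np.hypot(q[:,0]-555,q[:,1]-156)>12]; print(n,np.percentile(w[:,2],[2,50,98]).round(1))
    print(proj(c,[554,156,96.8]),proj(c,[554,156,56.8]))
cv2.imwrite("pics/end.png",np.hstack(o))
E
```

```text
pre t 42.64 [553.8 156.1  52.6] F [-0.9  0.1  4.1] M [-0.12  0.06  0.01] w 32.3 g 73.9
open t 43.09 [553.3 156.   52.1] F [ 0.1  0.2 -0.6] M [-0.   -0.04  0.01] w 70.0 g 0.0
away t 45.42 [420.5 -99.5 219.9] F [-0.5  0.1  0.1] M [ 0.07 -0.04 -0.02] w 70.1 g 0.0
scene [60.1 88.9 98.7]
[314.06721715 282.35806585] [312.64317345 291.62213227]
top [ 58.5  93.7 100.4]
[241.14468708 167.29584823] [242.26509218 170.31625314]
```

View pics/end.png

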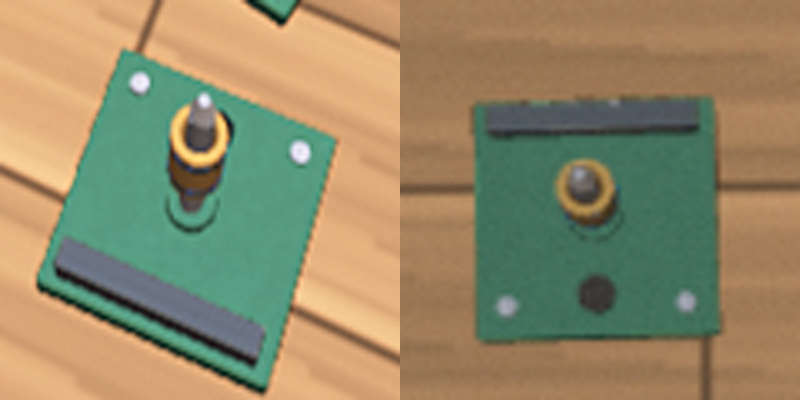

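The collar hangs on the post, with its rim at about crop (200,135) in scene and (585,190) in top. Its top is about 97–100 mm up, with bare post showing below it and the robot clear. Handing in.

```bash
python3 -c "
from rig import bot
print(bot.finish_job())"
```

```text
the job is handed in; nothing more can be done
None
```

The collar is on the farthest drill guide's post, held by the detent alone with the robot clear, and I handed the job in after about 45 s (limit 67 s); my first grasp closed above the collar because the fingertips sit 35 mm higher than stated, so I measured that by touching the bare bench and corrected for it.

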